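Slide a tub down the tilting display tray

TASK

Set the blue-lidded tub lengthways on the flat display tray, between the red line and the grip-bar end, and let go of it. Then slowly raise the grip-bar end of the tray until the tub just starts to slide, and hold the tray still at that angle while the tub slides gently down by itself to the blue stop. Let go and leave the tray tilted with the tub resting against the stop; leave the other things alone.

Things in the scene. Friction and masses are not known exactly. Their poses are not given: they have to be found in the camera images.
- blue_tub_mid (a point): centre, half-way up, of the loose closed cream tub with the BLUE lid: a rigid box 100 mm long (its x), 62 mm wide (its y), 58 mm high, 0.25 to 0.45 kg; this point is 29 mm above its underside. It starts standing on the counter beside the tray and may be gripped across its 62 mm width
- red_tub_mid (a point): centre of the identical tub with the RED lid, a bystander on the counter; leave it alone
- jar_mid (a point): centre, 55 mm up, of a green glass jar with a brass cap, 72 mm across and 110 mm tall, a bystander on the counter
- scoop_mid (a point): middle of a loose orange plastic scoop, about 200 mm long and 39 mm high, lying on the counter, a bystander
- tray_hinge (a point): point on the tray's hinge axis at the middle of its slide (far) end, 45 mm above the counter. Turns with the tray: x points along the tray from the grip bar to the blue stop, y is the hinge axis, z the deck's upward normal. In this frame the aluminium deck is x -270 to 0 mm, y -56 to 56 mm, top face z 5 mm. It lies flat at first; its stand is fixed to the counter
- tray_stop (a point): middle of the inner face of the blue stop that crosses the slide end: x -6 mm, z 17 mm in the tray_hinge frame, same axes; the stop reaches z 30 mm, the low side rails (inner faces at y -50 and 50 mm) z 17 mm. A tub on the deck has its centre at z 34 mm, and at x -56 mm when it rests against the stop
- tray_bar (a point): middle of the tray's black round grip bar (12 mm diameter, 96 mm long, along the tray's y) at the end nearest the robot: x -315, z 35 mm in the tray_hinge frame. 39 mm free between bar and deck end, 74 mm free below it when flat. It can be pinched from above, fingers either side along the tray's x; it moves on a circle about the hinge axis
- tray_load (a point): point on the deck's top face midway between the red line across the deck (x -140 mm in the tray_hinge frame) and the deck's grip-bar end (x -270 mm), where the tub is to be set: x -205 mm, z 5 mm; same axes
- tray (a joint): tilt of the tray in rad: 0 flat, grows as the grip bar is raised, up to 0.8. The hinge is stiff: the tray stays at whatever angle it is left at, loaded or not; raising it takes about 10 N at the bar. The angle at which a tub starts to slide is not known beforehand and differs from run to run: between about 0.2 and 0.5 rad; just past it the tub may only creep down
Things that resemble listed ones, but are neither listed nor needed, are in the scene too. What is shaped like the part that bears blue_tub_mid but orange or turquoise is not meant.

How it is judged:
On the way, in this order (a step that is already met when the one before it is completed fails the run):
1. the blue-lidded tub stands lengthways on the flat tray, let go, at rest, between the red line and the grip-bar end (centre 165 to 245 mm from the hinge) (y of blue_tub_mid in the frame of tray_hinge between -0.035 and 0.035 m and z of blue_tub_mid in the frame of tray_hinge between 0.026 and 0.042 m and x of blue_tub_mid in the frame of tray_hinge between -0.245 and -0.165 m and angle between the x axis of blue_tub_mid and the x axis of tray_hinge, either way round below 0.35 rad and value of joint tray below 0.03 rad and contact force between the fingers and blue_tub below 0.1 N and linear speed of blue_tub below 0.02 m/s), for 0.2 s.
2. with the tray tilted over 0.15 rad and held still (under 0.06 rad/s), the tub is sliding down by itself, untouched by the fingers, 70 to 160 mm from the hinge, for 0.1 s (y of blue_tub_mid in the frame of tray_hinge between -0.035 and 0.035 m and z of blue_tub_mid in the frame of tray_hinge between 0.026 and 0.042 m and x of blue_tub_mid in the frame of tray_hinge between -0.16 and -0.07 m and value of joint tray above 0.15 rad and velocity of joint tray between -0.06 and 0.06 rad/s and linear speed of blue_tub above 0.005 m/s and contact force between the fingers and blue_tub below 0.1 N), for 0.1 s.
At the end, for the whole second after the job is handed in: The blue-lidded tub rests on the tray lengthways, within 8 mm of the blue stop, at rest; the tray stands still, let go, tilted by more than 0.15 rad (y of blue_tub_mid in the frame of tray_hinge between -0.035 and 0.035 m and z of blue_tub_mid in the frame of tray_hinge between 0.026 and 0.042 m and x of blue_tub_mid in the frame of tray_hinge above -0.064 m and angle between the x axis of blue_tub_mid and the x axis of tray_hinge, either way round below 0.35 rad and value of joint tray above 0.15 rad and velocity of joint tray between -0.03 and 0.03 rad/s and linear speed of blue_tub below 0.02 m/s); the robot touches nothing.
It fails at once if the tub slides faster than 0.45 m/s on the raised tray (tipped too far or too fast) (value of joint tray above 0.1 rad and linear speed of blue_tub above 0.45 m/s).
It fails at once if the red-lidded tub, the jar or the scoop is moved by more than 25 mm (distance of any of red_tub_mid, jar_mid, scoop_mid from where it was at the start of the episode above 0.025 m).
It also fails if it takes over 69 s, if anything falls off the work surface, if the arm or the gripper's body presses on something with over 40 N, if the wrist force passes 120 N, or if a joint passes its speed limit or range.

ROBOT

A 7-joint arm with a two-finger parallel gripper is mounted at the origin on the work surface. World frame = base frame: x ahead of the robot, y to its left, z up, the work surface at z = 0. Lengths are in m, angles in rad, forces in N, time in s.
With the tool pointing down it reaches from about 0.425 to 1.025 m from the base axis. Payload 3.6 kg.
Tool frame: the origin (TCP) lies midway between the tips of the shut fingers; the grasp point (between the pads) lies 19 mm behind it; z points along the fingers, y is the direction in which the jaws open and shut (so a half turn about z gives the same grasp; the last joint's range is limited). The gripper opens to 85 mm and grips with 20 to 120 N. Pads are 22 mm wide; open, the fingers measure 114 mm over their backs; the gripper's body (76 mm by 85 mm) begins 54 mm behind the grasp point. The pads swing forward as they close: fully open they stand 13 mm farther back than shut.
Start: joints at [1.065, 0.591, 0.048, 1.609, -0.033, 0.943, -0.034], TCP at [0.291, -0.664, 0.2] pointing down, gripper open.
Joint ranges: [-2.69, 2.69], [-0.47, 2.24], [-1.27, 1.36], [0.19, 2.51], [-1.53, 4.68], [0.08, 2.07], [-3.09, 3.09]. Speed limits (rad/s): [2.57, 2.57, 3.14, 3.14, 3.14, 3.14, 3.14].

INTERFACE

Orientations are given as a unit quaternion [x, y, z, w].
In Python, from rig import status, eyes, manip gives the robot as it stands. The module is installed in compiled form; this text tells all that it offers.
- The arm moves only by the tool drive_tool, never from a script. Its argument "motion" is a list of rows, each a list of 5 numbers: the opening, from -1 (shut) to 1 (fully open), so that 0 is half open, then the shift along the tool's x, y, z in cm, then the turn about the tool's z in rad. In form: [[fingers, x, y, z, spin], ...]. A call has 1 to 5 rows; each row shifts and turns the commanded pose from where the row before left it, along the tool's axes as they then stand; what a row does not reach is not made up. A row lasts 1/12 s, in which the tool goes at most 41.7 mm and 7.16 degrees, less where a joint would pass 70% of its speed; a pose out of reach is approached as far as the arm can. A call is refused whole if a number of a shift passes 4.17 or a number of a turn 0.125, either way. A call with a gripper value outside its range is refused whole. The fingers move at their own pace and stop on an object; the grip force is fixed at half the most. Time passes only in rows, so rows that do not move let the fingers close. It gives the time, the measured TCP pose, the force and the opening at its end, in the units of the state.
- status.sense(): the state, without advancing time (a new reading comes with each control period).
- eyes.snapshot(name): name is "scene" or "top"; returns the picture (480x640x3 uint8, red, green, blue); there is no depth.
- eyes.get_calibration(name): a dict with "camera_matrix" (3x3 intrinsics, pixels), "view" (4x4, takes a point from world to camera coordinates). Camera axes: x right, y down, z forward; pixel columns grow to the right and rows downward; lengths in m; the calibration is good to about 2 mm. A picture is of the moment at which its call begins. get_calibration takes no time and is no camera call.
- manip.hand_in(): hands the job in, once; it reports no verdict.
Trained networks look in the newest picture that a camera, given by its name, has taken for a name from the list of things; names that differ only in an ending like _2 or _b are one class to them, and where a whole thing is asked for, a point or a joint stands for the part that bears it (a point fixed in the world has none). Each returns a list of dicts, best first, with "score" (0 to 1); they miss things now and then, are a little off and sometimes report something else, mostly with a low value. They report only what shows in the picture. A call takes as long as a camera call. They do not tell look-alikes from the thing itself.
- eyes.look_for(camera, name): "xy" ([column, row] in pixels, amid what is visible of it).
- eyes.pinpoint(camera, name): "xy" ([column, row] in pixels: a listed point, or the origin of a listed thing).
The state is a dict: "t": time; "joint_pos": joint angles; "joint_vel": joint speeds; "effort": joint torques, N m; "eef_pos": TCP position; "tool_rot": TCP orientation; "ft_force": force on the tool from outside, world axes, zero at the start; "torque": the same for the moment, N m; "opening": finger opening in m.
Only numpy, scipy, OpenCV 4.12 (cv2) and the standard library are available. Lean on these libraries where they do the work, as an engineer would, in place of code of your own. Each camera call takes 0.05 s, during which the arm holds its last target. There are 200 camera calls.

## Working session

There is one attempt and no reset: what is moved stays moved. The work goes in short steps, Python scripts to look and compute and a tool call to move; the robot and the scene stay as the last step left them, time stands still between calls to the robot, and variables do not carry over. Pictures are saved under pics/ and viewed, about 8 in all and at most 12, crops included, and the job is handed in when it is done.

Besides the shell and the picture viewer there is one more tool, called after "Call:" by a JSON object that holds its "api" and its "payload". drive_tool: Moves the arm, as the interface text tells. Its arguments: {"type":"object","properties":{"motion":{"type":"array","items":{"type":"array","items":{"type":"number"}}}},"required":["motion"]}

```bash
mkdir -p pics; cat > h.py <<'E'
import numpy as np, cv2
from rig import status, eyes, manip
from scipy.spatial.transform import Rotation as R
def cal(c):
    d=eyes.get_calibration(c); return np.array(d["camera_matrix"]),np.array(d["view"])
def ray(c,uv):
    K,V=cal(c); d=V[:3,:3].T@np.linalg.inv(K)@np.r_[uv,1.]; return -V[:3,:3].T@V[:3,3],d
def at_z(c,uv,z):
    o,d=ray(c,uv); return o+d*(z-o[2])/d[2]
def proj(c,p):
    K,V=cal(c); q=K@(V[:3,:3]@np.asarray(p,float)+V[:3,3]); return q[:2]/q[2]
def tri(a,b):
    A=np.zeros((3,3));B=np.zeros(3)
    for c,uv in (("scene",a),("top",b)):
        o,d=ray(c,uv); d/=np.linalg.norm(d); P=np.eye(3)-np.outer(d,d); A+=P;B+=P@o
    return np.linalg.solve(A,B)
def save(c,n):
    im=eyes.snapshot(c); cv2.imwrite(f"pics/{n}.png",im[:,:,::-1]); return im
E
python3 - <<'E'
from h import *
np.set_printoptions(precision=3,suppress=True)
for c in("scene","top"):
    save(c,c+"0"); K,V=cal(c); print(c,K[0,0],-V[:3,:3].T@V[:3,3],V[2,:3])
    for n in("blue_tub_mid","red_tub_mid","jar_mid","scoop_mid","tray_hinge","tray_stop","tray_bar","tray_load"):
        print(n,[(np.round(d["xy"]),round(d["score"],2)) for d in eyes.pinpoint(c,n)])
s=status.sense(); print(s["t"],s["eef_pos"],s["tool_rot"],s["opening"])
a=cv2.imread("pics/scene0.png");b=cv2.imread("pics/top0.png")
E
```

```text
scene 463.23549611997754 [ 1.14  -0.568  0.817] [-0.522  0.491 -0.697]
blue_tub_mid [(array([151., 255.]), 0.93), (array([197., 286.]), 0.83), (array([243., 251.]), 0.59), (array([148., 339.]), 0.58)]
red_tub_mid [(array([388., 170.]), 0.89)]
jar_mid [(array([463., 194.]), 0.67)]
scoop_mid [(array([231., 378.]), 0.58)]
tray_hinge [(array([405., 275.]), 0.83)]
tray_stop [(array([405., 269.]), 0.96)]
tray_bar [(array([314., 193.]), 0.89)]
tray_load [(array([344., 224.]), 0.78)]
top 449.51408135228945 [ 0.404 -0.058  1.01 ] [ 0.18   0.02  -0.983]
blue_tub_mid [(array([444., 281.]), 0.88), (array([457., 350.]), 0.74), (array([462., 185.]), 0.72), (array([511., 257.]), 0.7), (array([379., 292.]), 0.62)]
red_tub_mid [(array([152., 275.]), 0.91), (array([282., 236.]), 0.58)]
jar_mid [(array([135., 180.]), 0.68)]
scoop_mid [(array([466., 188.]), 0.8)]
tray_hinge []
tray_stop []
tray_bar [(array([273., 290.]), 0.62)]
tray_load [(array([282., 241.]), 0.69)]
0.9 [ 0.291 -0.664  0.2  ] [ 0.979  0.205 -0.     0.   ] 0.08516140808451247
```

View pics/scene0.png

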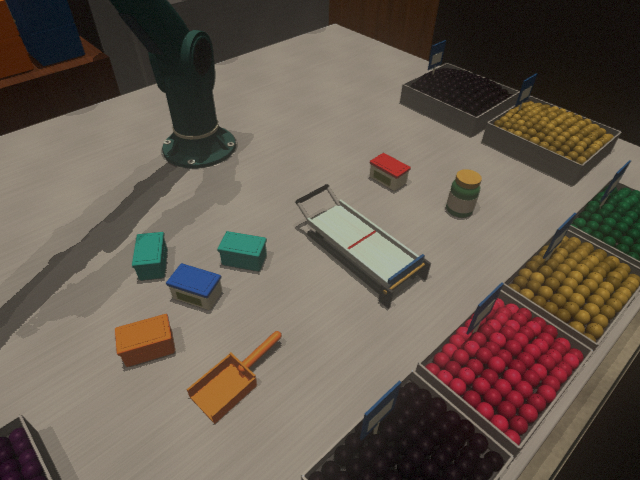

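View pics/top0.png

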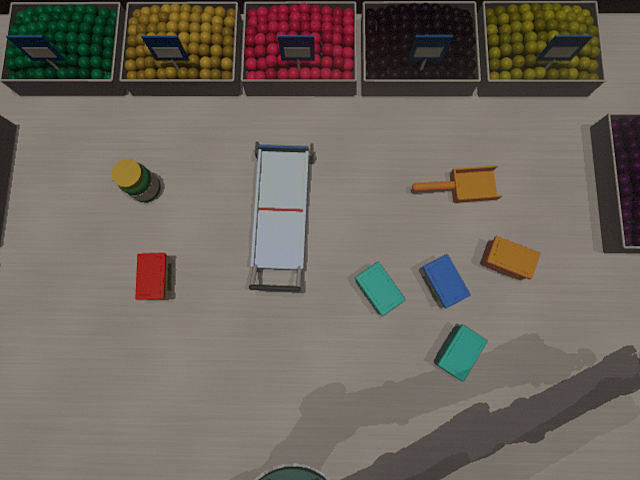

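The scene picture shows the blue lid at (195,282), with turquoise look-alikes at (150,255) and (243,250) and an orange one at (146,340). The tray runs from its bar at (314,193) to the stop at (405,269). In the top picture the blue lid is at (446,281), turquoise at (380,289) and (461,351), and orange at (512,257). Only the tub at scene (197,286) / top (446,281) has a blue lid on a cream body. I'll confirm that in a crop and measure.

```bash
python3 - <<'E'
from h import *
np.set_printoptions(precision=4,suppress=True)
s=cv2.imread("pics/scene0.png"); t=cv2.imread("pics/top0.png")
cv2.imwrite("pics/crop0.png",np.hstack([cv2.resize(s[225:345,110:270],(480,360)),cv2.resize(t[235:325,400:480],(320,360))]))
print("tub tri",tri([197,286],[444,281]))
print("bar",tri([314,193],[273,290]),"load",tri([344,224],[282,241]))
print("hinge s",at_z("scene",[405,275],.045),"stop",at_z("scene",[405,269],.062),"bar",at_z("scene",[314,193],.080),"load",at_z("scene",[344,224],.05))
def blob(im,c,lo,hi,box,z):
    x0,y0,x1,y1=box; m=cv2.inRange(cv2.cvtColor(im[y0:y1,x0:x1],cv2.COLOR_BGR2HSV),lo,hi)
    cs=cv2.findContours(m,cv2.RETR_EXTERNAL,cv2.CHAIN_APPROX_NONE)[0]; k=max(cs,key=cv2.contourArea).reshape(-1,2)+[x0,y0]
    P=np.array([at_z(c,p,z)[:2] for p in k.astype(float)])
    r=cv2.minAreaRect((P*1000).astype(np.float32)); print(c,"rect mm",r,"corners",cv2.boxPoints(r).round().tolist())
blob(t,"top",(100,110,60),(130,255,255),(410,245,480,315),.058)
blob(s,"scene",(100,110,60),(130,255,255),(160,250,230,310),.058)
blob(t,"top",(80,5,150),(125,90,255),(245,140,320,212),.05)
blob(t,"top",(80,5,150),(125,90,255),(245,212,320,275),.05)
blob(t,"top",(0,110,80),(8,255,255),(250,200,310,220),.05)
E
```

```text
tub tri [ 0.4985 -0.3188  0.0316]
bar [0.4727 0.0469 0.0764] load [0.584  0.0371 0.0519]
hinge s [0.7878 0.0332 0.045 ] stop [0.7845 0.0333 0.062 ] bar [0.4769 0.0458 0.08  ] load [0.586  0.0453 0.05  ]
top rect mm ((496.4672546386719, -317.00341796875), (97.89352416992188, 61.3525276184082), 26.858213424682617) corners [[439.0, -312.0], [467.0, -366.0], [554.0, -322.0], [526.0, -268.0]]
scene rect mm ((499.4880676269531, -322.0245056152344), (98.74656677246094, 62.181915283203125), 27.813798904418945) corners [[441.0, -318.0], [470.0, -373.0], [558.0, -326.0], [529.0, -271.0]]
top rect mm ((719.5269775390625, 36.12884521484375), (95.1832504272461, 127.82546997070312), 88.98406219482422) corners [[655.0, -10.0], [783.0, -13.0], [784.0, 83.0], [656.0, 85.0]]
top rect mm ((583.9950561523438, 35.95427703857422), (103.65924835205078, 124.81956481933594), 88.31525421142578) corners [[520.0, -14.0], [645.0, -18.0], [648.0, 86.0], [523.0, 90.0]]
top rect mm ((650.7744140625, 38.753990173339844), (95.20458984375, 4.6202006340026855), 88.10240936279297) corners [[647.0, -9.0], [652.0, -9.0], [655.0, 86.0], [650.0, 86.0]]
```

View pics/crop0.png

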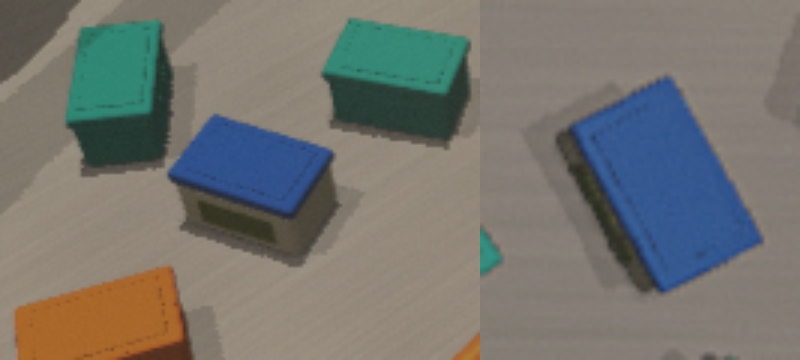

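The crop confirms it: blue lid on a cream body, while the others are turquoise and orange all over. The tub is at (0.498,-0.319) with its long axis at 27.3°. The tray yaw is about -2°, the hinge at (0.790,0.034), the load point at (0.585,0.041) and the bar at (0.475,0.045,0.08). Approaching now.

Call:
{"api": "drive_tool", "payload": {"motion": [[1, 0, 0, 0, -0.063], [1, 3.4, -2.1, 0, 0], [1, 3.4, -2.1, 0, 0], [1, 3.4, -2.1, 0, 0], [1, 3.4, -2.1, 0, 0]]}}

```text
t: 1.32
eef_pos: [0.3739, -0.5258, 0.2004]
tool_rot: [0.972, 0.235, 0.0, 0.0]
ft_force: [-0.3, 0.4, -0.4]
opening: 0.0859
```

Call:
{"api": "drive_tool", "payload": {"motion": [[1, 3.4, -2.1, 0, 0], [1, 3.4, -2.1, 0, 0], [1, 3.4, -2.1, 0, 0], [1, 3.4, -2.1, 0, 0], [1, 3.4, -2.1, 0, 0]]}}

```text
t: 1.73
eef_pos: [0.4771, -0.3543, 0.2006]
tool_rot: [0.972, 0.236, 0.0, 0.0]
ft_force: [0.8, -1.1, -0.4]
opening: 0.0855
```

Call:
{"api": "drive_tool", "payload": {"motion": [[1, 3.4, -2.1, 0, 0], [1, 0, 0, 2, 0], [1, 0, 0, 3, 0], [1, 0, 0, 3, 0], [1, 0, 0, 0, 0]]}}

```text
t: 2.15
eef_pos: [0.4934, -0.319, 0.1156]
tool_rot: [0.972, 0.236, -0.004, -0.003]
ft_force: [-1.1, 1.0, -1.5]
opening: 0.0854
```

Call:
{"api": "drive_tool", "payload": {"motion": [[1, 0.4, 0.2, 2, 0], [1, 0, 0, 0, 0]]}}

```text
t: 2.32
eef_pos: [0.5008, -0.321, 0.0988]
tool_rot: [0.972, 0.236, -0.001, -0.001]
ft_force: [-0.6, -0.0, 0.5]
opening: 0.0853
```

```bash
python3 - <<'E'
from h import *
a=save("scene","s1")[:,:,::-1]; b=save("top","t1")[:,:,::-1]
s=status.sense(); print(s["eef_pos"],s["tool_rot"])
cv2.imwrite("pics/c1.png",np.hstack([cv2.resize(a[180:330,110:290],(432,360)),cv2.resize(b[225:345,390:510],(360,360))]))
E
```

```text
[ 0.50153575 -0.32190553  0.10108765] [ 9.71854201e-01  2.35583133e-01 -5.85061727e-06  1.61059323e-05]
```

View pics/c1.png

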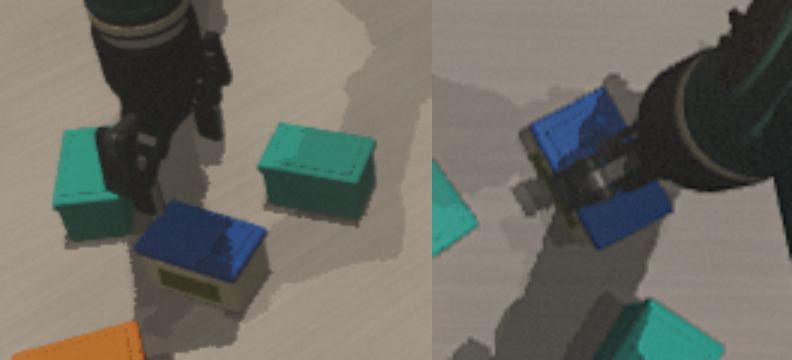

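The crop shows the open fingers straddling the blue tub, aligned with its width. I'll shift -4 mm along the jaws, descend and grip.

Call:
{"api": "drive_tool", "payload": {"motion": [[1, -0.1, -0.4, 2, 0], [1, 0, 0, 2, 0], [1, 0, 0, 2, 0], [1, 0, 0, 2, 0], [1, 0, 0, 0.3, 0]]}}

```text
t: 2.83
eef_pos: [0.4977, -0.3183, 0.0164]
tool_rot: [0.972, 0.236, -0.001, -0.001]
ft_force: [-0.3, 0.7, 0.3]
opening: 0.0854
```

Call:
{"api": "drive_tool", "payload": {"motion": [[1, 0, 0, 0, 0], [-1, 0, 0, 0, 0], [-1, 0, 0, 0, 0], [-1, 0, 0, 0, 0], [-1, 0, 0, 0, 0]]}}

```text
t: 3.25
eef_pos: [0.4998, -0.3193, 0.0199]
tool_rot: [0.972, 0.236, 0.001, 0.001]
ft_force: [-1.2, -0.1, 8.2]
opening: 0.0589
```

Call:
{"api": "drive_tool", "payload": {"motion": [[-1, 0, 0, 0, 0], [-1, 0, 0, 0, 0], [-1, 0, 0, -1, 0], [-1, 0, 0, -1, 0], [-1, 0, 0, 0, 0]]}}

```text
t: 3.67
eef_pos: [0.4999, -0.3194, 0.0398]
tool_rot: [0.972, 0.236, 0.001, 0.001]
ft_force: [-0.1, -0.4, -3.4]
opening: 0.0585
```

Call:
{"api": "drive_tool", "payload": {"motion": [[-1, 0, 0, -2.4, 0.102], [-1, 0, 0, -2.4, 0.102], [-1, 0, 0, -2.4, 0.102], [-1, 0, 0, -2.4, 0.102], [-1, 0, 0, -2.4, 0.102]]}}

```text
t: 4.08
eef_pos: [0.4982, -0.3181, 0.1585]
tool_rot: [1.0, -0.02, -0.0, -0.0]
ft_force: [0.5, -0.5, -3.8]
opening: 0.0586
```

Call:
{"api": "drive_tool", "payload": {"motion": [[-1, 0.7, -3, 0, 0], [-1, 0.7, -3, 0, 0], [-1, 0.7, -3, 0, 0], [-1, 0.7, -3, 0, 0], [-1, 0.7, -3, 0, 0]]}}

```text
t: 4.5
eef_pos: [0.5385, -0.1682, 0.1575]
tool_rot: [1.0, -0.017, -0.0, -0.0]
ft_force: [0.9, -0.2, -2.8]
opening: 0.0584
```

Call:
{"api": "drive_tool", "payload": {"motion": [[-1, 0.7, -3, 0, 0], [-1, 0.7, -3, 0, 0], [-1, 0.7, -3, 0, 0], [-1, 0.7, -3, 0, 0], [-1, 0, 0, 0, 0]]}}

```text
t: 4.92
eef_pos: [0.5729, -0.0409, 0.1573]
tool_rot: [1.0, -0.012, 0.001, -0.003]
ft_force: [0.8, 1.9, -3.0]
opening: 0.0583
```

```bash
python3 - <<'E'
from h import *
s=status.sense(); print(s["t"],s["eef_pos"],s["tool_rot"],s["opening"],s["ft_force"])
E
```

```text
4.9167 [ 0.57287535 -0.04085661  0.15730722] [ 9.99928586e-01 -1.15268723e-02  9.12561436e-04 -3.01999532e-03] 0.058254519571398045 [ 0.81130814  1.91518347 -2.99402972]
```

Call:
{"api": "drive_tool", "payload": {"motion": [[-1, 0.3, -2.8, 0, 0], [-1, 0.3, -2.7, 0, 0], [-1, 0.3, -2.7, 0, 0], [-1, 0, 0, 0, 0], [-1, 0, 0, 2, 0]]}}

```text
t: 5.33
eef_pos: [0.5861, 0.0343, 0.1403]
tool_rot: [1.0, -0.014, 0.004, -0.001]
ft_force: [1.7, -1.3, -3.3]
opening: 0.0583
```

Call:
{"api": "drive_tool", "payload": {"motion": [[-1, 0, 0, 2, 0], [-1, 0, 0, 1, 0], [-1, 0, 0, 0, 0], [-1, 0, 0, 0, 0]]}}

```text
t: 5.67
eef_pos: [0.582, 0.0304, 0.107]
tool_rot: [1.0, -0.017, -0.001, 0.0]
ft_force: [-0.1, -0.6, -2.8]
opening: 0.0584
```

```bash
python3 - <<'E'
from h import *
s=status.sense(); print(s["t"],s["eef_pos"],s["tool_rot"],s["opening"],s["ft_force"])
a=save("scene","s2")[:,:,::-1]; b=save("top","t2")[:,:,::-1]
for c in("scene","top"):
    for n in("blue_tub_mid","tray_hinge","tray_bar"): print(c,n,[(np.round(d["xy"],1),round(d["score"],2)) for d in eyes.pinpoint(c,n)])
cv2.imwrite("pics/c2.png",np.hstack([cv2.resize(a[150:310,260:450],(428,360)),cv2.resize(b[130:310,200:380],(360,360))]))
E
```

```text
5.6667 [0.58202742 0.03040131 0.10695313] [ 9.99850407e-01 -1.72791543e-02 -7.61469018e-04  1.23220011e-04] 0.05844271401061027 [-0.09538538 -0.56515932 -2.83739438]
scene blue_tub_mid [(array([145.1, 338.7]), 0.97), (array([147.9, 255.3]), 0.74), (array([242.5, 250.3]), 0.72), (array([340.2, 207. ]), 0.61), (array([344.3, 225.3]), 0.21)]
scene tray_hinge [(array([405.1, 274.9]), 0.73)]
scene tray_bar [(array([311.6, 191.4]), 0.87)]
top blue_tub_mid [(array([510.3, 257.6]), 0.95), (array([455.9, 349.5]), 0.9), (array([281.2, 232.9]), 0.84), (array([375.7, 291.4]), 0.78)]
top tray_hinge [(array([283.3, 151.5]), 0.75), (array([283.5, 149.2]), 0.72)]
top tray_bar [(array([271.9, 287.3]), 0.64)]
```

View pics/c2.png

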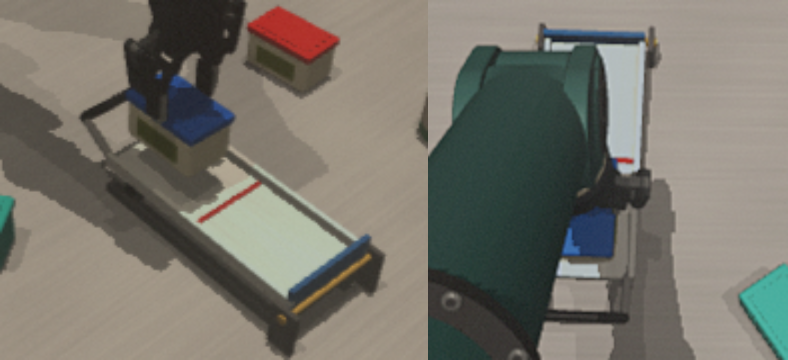

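The crop shows the tub lengthways above the tray's loading half, clear of the bar and about 1 cm to the right of the centre line, which agrees with the TCP. I'll shift and lower.

Call:
{"api": "drive_tool", "payload": {"motion": [[-1, 0.1, -1.0, 0, 0], [-1, 0, 0, 1, 0], [-1, 0, 0, 1, 0], [-1, 0, 0, 0.8, 0], [-1, 0, 0, 0, 0]]}}

```text
t: 6.48
eef_pos: [0.5818, 0.0406, 0.0767]
tool_rot: [1.0, -0.017, -0.003, 0.0]
ft_force: [0.5, -0.5, -2.8]
opening: 0.0583
```

Call:
{"api": "drive_tool", "payload": {"motion": [[-1, 0, 0, 0.2, 0], [-1, 0, 0, 0.2, 0], [-1, 0, 0, 0, 0]]}}

```text
t: 6.73
eef_pos: [0.5839, 0.0405, 0.075]
tool_rot: [1.0, -0.017, -0.0, 0.0]
ft_force: [-0.5, 0.1, -3.2]
opening: 0.058
```

Call:
{"api": "drive_tool", "payload": {"motion": [[-1, 0, 0, 0.2, 0], [-1, 0, 0, 0.1, 0], [-1, 0, 0, 0, 0]]}}

```text
t: 6.98
eef_pos: [0.584, 0.0408, 0.0723]
tool_rot: [1.0, -0.017, 0.0, -0.0]
ft_force: [0.1, 0.4, -3.6]
opening: 0.0583
```

Call:
{"api": "drive_tool", "payload": {"motion": [[-1, 0, 0, 0.1, 0], [-1, 0, 0, 0, 0]]}}

```text
t: 7.15
eef_pos: [0.584, 0.0408, 0.0713]
tool_rot: [1.0, -0.017, 0.0, -0.0]
ft_force: [0.1, -0.8, -3.6]
opening: 0.0581
```

Call:
{"api": "drive_tool", "payload": {"motion": [[-1, 0, 0, 0.1, 0], [-1, 0, 0, 0, 0]]}}

```text
t: 7.32
eef_pos: [0.584, 0.0408, 0.0703]
tool_rot: [1.0, -0.017, 0.0, -0.0]
ft_force: [-0.3, -0.2, -2.5]
opening: 0.0582
```

Call:
{"api": "drive_tool", "payload": {"motion": [[-1, 0, 0, 0.1, 0], [-1, 0, 0, 0, 0]]}}

```text
t: 7.48
eef_pos: [0.5841, 0.0409, 0.0701]
tool_rot: [1.0, -0.017, 0.0, -0.0]
ft_force: [-1.9, 1.6, 2.7]
opening: 0.0586
```

Contact (+2.7 N). Releasing and going up.

Call:
{"api": "drive_tool", "payload": {"motion": [[0.6, 0, 0, 0, 0], [1, 0, 0, 0, 0], [1, 0, 0, 0, 0], [1, 0, 0, 0, 0], [1, 0, 0, -1, 0]]}}

```text
t: 7.9
eef_pos: [0.5826, 0.0407, 0.0781]
tool_rot: [1.0, -0.017, -0.002, 0.0]
ft_force: [0.1, 0.4, -0.3]
opening: 0.0852
```

Call:
{"api": "drive_tool", "payload": {"motion": [[1, 0, 0, -3, 0], [1, 0, 0, -4, 0], [1, 0, 0, -4, 0], [1, 0, 0, 0, 0], [1, 0, 0, 0, 0]]}}

```text
t: 8.32
eef_pos: [0.5864, 0.0409, 0.1928]
tool_rot: [1.0, -0.017, 0.004, -0.001]
ft_force: [-0.0, -0.1, -0.4]
opening: 0.0851
```

```bash
python3 - <<'E'
from h import *
s=status.sense(); print(s["t"],s["eef_pos"],s["tool_rot"],s["opening"],s["ft_force"],s["joint_pos"])
a=save("scene","s3")[:,:,::-1]; b=save("top","t3")[:,:,::-1]
for n in("blue_tub_mid","tray_hinge","tray_bar"): print(n,[(np.round(d["xy"],1),round(d["score"],2)) for d in eyes.pinpoint("scene",n)])
cv2.imwrite("pics/c3.png",np.hstack([cv2.resize(a[150:310,260:450],(428,360)),cv2.resize(b[130:310,200:380],(360,360))]))
for p in ([.475,.045,.080],[.790,.034,.045]): print(p,proj("scene",p))
E
```

```text
8.3167 [0.58635765 0.04087903 0.19280642] [ 9.99846055e-01 -1.71806656e-02  3.51066197e-03 -6.05852521e-04] 0.08512712993408014 [-0.0079304  -0.1431974  -0.41607198] [-0.27033202  0.42874693  0.16716004  1.94255711 -0.09979545  0.77092644
 -1.65201688]
blue_tub_mid [(array([343.2, 214.4]), 0.94), (array([240.3, 252.2]), 0.81), (array([145.4, 338.9]), 0.57), (array([149.7, 255.1]), 0.56), (array([402.8, 268. ]), 0.29)]
tray_hinge [(array([403.6, 274.5]), 0.87)]
tray_bar [(array([312.8, 194.1]), 0.69)]
[0.475, 0.045, 0.08] [313.25592415 192.77685943]
[0.79, 0.034, 0.045] [406.00885692 275.3725692 ]
```

View pics/c3.png

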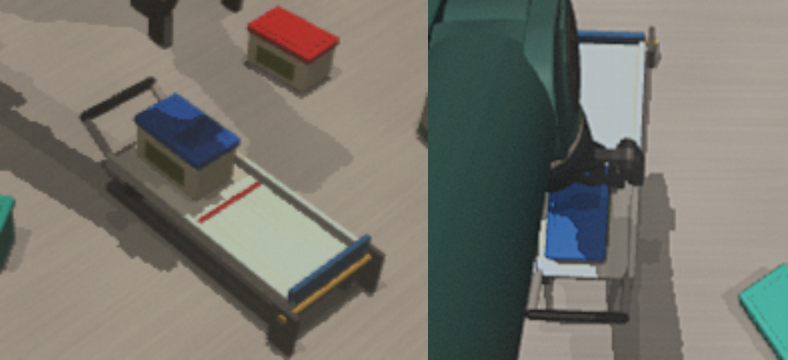

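The crop shows the tub standing alone, lengthways between the red line and the grip-bar end, with the tray flat and the fingers clear. Next I turn the jaws along the tray's x and half close them, then move over the bar.

Call:
{"api": "drive_tool", "payload": {"motion": [[0.3, 0, 0, 0, -0.121], [0, 0, 0, 0, -0.121], [-0.3, 0, 0, 0, -0.121], [-0.3, 0, 0, 0, -0.121], [-0.3, 0, 0, 0, -0.121]]}}

```text
t: 8.98
eef_pos: [0.5829, 0.0406, 0.1877]
tool_rot: [0.959, 0.284, -0.002, -0.0]
ft_force: [0.0, 0.0, -0.3]
opening: 0.0299
```

Call:
{"api": "drive_tool", "payload": {"motion": [[-0.3, 0, 0, 0, -0.121], [-0.3, 0, 0, 0, -0.121], [-0.3, 0, 0, 0, -0.121], [-0.3, 0, 0, 0, -0.121], [-0.3, 0, 0, 0, -0.121]]}}

```text
t: 9.4
eef_pos: [0.583, 0.0406, 0.1877]
tool_rot: [0.83, 0.557, -0.001, -0.001]
ft_force: [-0.3, -0.1, -0.8]
opening: 0.03
```

Call:
{"api": "drive_tool", "payload": {"motion": [[-0.3, 0, 0, 0, -0.121], [-0.3, 0, 0, 0, -0.121], [-0.3, 0, 0, 0, -0.121], [-0.3, 0, -2.5, 0, 0], [-0.3, 0, -2.5, 0, 0]]}}

```text
t: 9.82
eef_pos: [0.5338, 0.0421, 0.1878]
tool_rot: [0.719, 0.695, -0.0, -0.001]
ft_force: [-0.4, 0.6, 0.7]
opening: 0.0301
```

Call:
{"api": "drive_tool", "payload": {"motion": [[-0.3, 0, -2.5, 0, 0], [-0.3, 0, -2.5, 0, 0], [-0.3, 0, 0, 0, 0], [-0.3, 0, 0, 0, 0]]}}

```text
t: 10.15
eef_pos: [0.4819, 0.0437, 0.1883]
tool_rot: [0.718, 0.696, -0.001, -0.001]
ft_force: [0.4, 0.1, 0.1]
opening: 0.0296
```

```bash
python3 - <<'E'
from h import *
s=status.sense(); print(s["t"],s["eef_pos"],s["tool_rot"],s["opening"],s["ft_force"],s["joint_pos"])
E
```

```text
10.15 [0.48194602 0.04366027 0.18829037] [ 0.71813113  0.69590619 -0.00125441 -0.00082828] 0.029630196803750602 [0.36440414 0.10012957 0.14298844] [ 0.03151858  0.31977356 -0.26770315  2.14103373  0.12947603  0.69860308
 -0.35426477]
```

Call:
{"api": "drive_tool", "payload": {"motion": [[-0.3, 0.1, -0.7, 3, 0], [-0.3, 0, 0, 3, 0], [-0.3, 0, 0, 2.2, 0], [-0.3, 0, 0, 0, 0], [-0.3, 0, 0, 0, 0]]}}

```text
t: 10.57
eef_pos: [0.4773, 0.0452, 0.1062]
tool_rot: [0.718, 0.696, -0.001, -0.001]
ft_force: [-0.8, 0.3, -0.1]
opening: 0.0296
```

```bash
python3 - <<'E'
from h import *
s=status.sense(); print(s["t"],s["eef_pos"],s["tool_rot"],s["opening"],s["ft_force"])
a=save("scene","s4")[:,:,::-1]; b=save("top","t4")[:,:,::-1]
for c in("scene","top"): print([(np.round(d["xy"],1),round(d["score"],2)) for d in eyes.pinpoint(c,"tray_bar")])
cv2.imwrite("pics/c4.png",np.hstack([cv2.resize(a[140:240,270:390],(432,360)),cv2.resize(b[210:310,220:320],(360,360))]))
E
```

```text
10.5667 [0.47725015 0.04519626 0.10620131] [ 0.71833894  0.69569214 -0.00094886 -0.00084379] 0.029617221258791602 [-0.82290745  0.30175127 -0.09041428]
[(array([314. , 194.6]), 0.88)]
[(array([272.6, 288.4]), 0.9)]
```

View pics/c4.png

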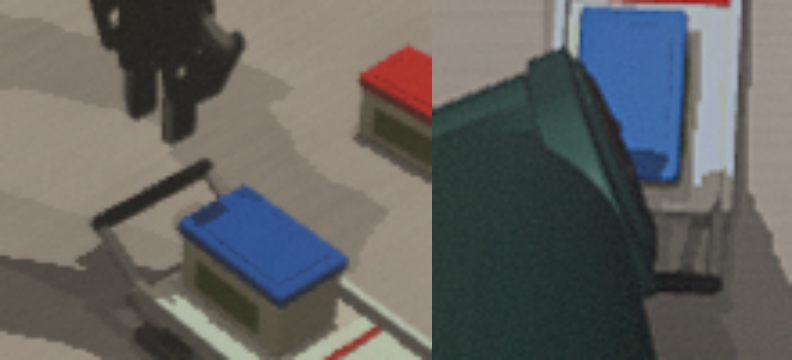

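The crop shows both fingertips above the bar's middle, one either side along the tray, with the tub well clear. Lowering and pinching.

Call:
{"api": "drive_tool", "payload": {"motion": [[-0.3, 0, -0.1, 1.4, 0], [-0.3, 0, 0, 1.5, 0], [-0.3, 0, 0, 1.5, 0], [-0.3, 0, 0, 0, 0]]}}

```text
t: 11.1
eef_pos: [0.4756, 0.0451, 0.0626]
tool_rot: [0.718, 0.696, -0.001, -0.0]
ft_force: [-0.3, 0.1, -0.1]
opening: 0.0297
```

Call:
{"api": "drive_tool", "payload": {"motion": [[-0.6, 0, 0, 0, 0], [-1, 0, 0, 0, 0], [-1, 0, 0, 0, 0], [-1, 0, 0, 0, 0], [-1, 0, 0, 0, 0]]}}

```text
t: 11.52
eef_pos: [0.4766, 0.0453, 0.064]
tool_rot: [0.718, 0.696, 0.001, 0.0]
ft_force: [0.0, 0.4, 0.3]
opening: -0.0002
```

```bash
python3 - <<'E'
from h import *
s=status.sense(); print(s["t"],s["eef_pos"],s["tool_rot"],s["opening"],s["ft_force"])
np.save("g0.npy",s["eef_pos"])
E
```

```text
11.5167 [0.47659663 0.04526226 0.06401728] [7.18378640e-01 6.95651912e-01 6.03749442e-04 4.27966327e-04] -0.00019023357672728723 [0.04552103 0.43097352 0.3185389 ]
```

The fingers shut fully (opening 0) with no force, so the bar isn't between the pads. Looking.

```bash
python3 - <<'E'
from h import *
a=save("scene","s5")[:,:,::-1]; b=save("top","t5")[:,:,::-1]
print([(np.round(d["xy"],1),round(d["score"],2)) for d in eyes.pinpoint("scene","tray_bar")])
for x in (.44,.46,.477,.49):print(x,proj("scene",[x,.045,.064]))
cv2.imwrite("pics/c5.png",np.hstack([cv2.resize(a[150:230,270:366],(432,360)),cv2.resize(b[230:310,220:300],(360,360))]))
E
```

```text
[(array([313.6, 194. ]), 0.85), (array([405.8, 274.8]), 0.65)]
0.44 [304.04714198 191.16681777]
0.46 [309.24429753 194.87214901]
0.477 [313.73472588 198.07361647]
0.49 [317.21476213 200.55472116]
```

View pics/c5.png

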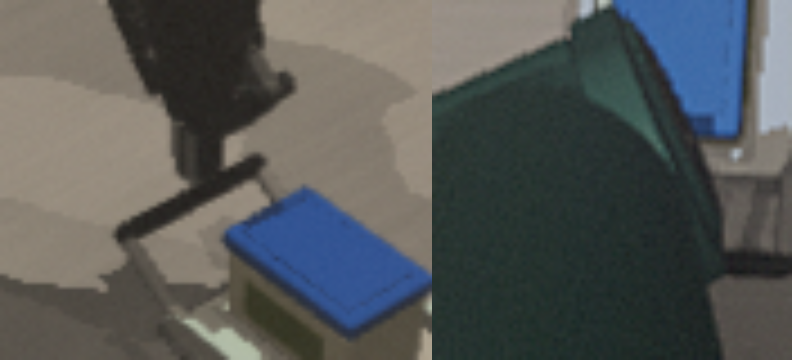

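```bash
python3 - <<'E'
from h import *
np.set_printoptions(precision=4,suppress=True)
a=cv2.imread("pics/s5.png"); k=9; x0,y0,w,h=280,160,66,62
z=cv2.resize(a[y0:y0+h,x0:x0+w],None,fx=k,fy=k,interpolation=cv2.INTER_CUBIC); z=np.clip(255*(z/255.)**.5,0,255).astype(np.uint8)
def dot(p,c):
    u=((proj("scene",p)-[x0,y0]+.5)*k).astype(int); cv2.circle(z,tuple(map(int,u)),4,c,-1)
p=np.array([.4766,.0453,.064])
dot(p,(0,0,255)); dot(p+[0,0,.019],(0,255,255)); dot(p+[0,0,.073],(255,0,255))
for y in (-.048,0,.048): dot([.475+y*.035*0,.045+y,.080],(0,255,0))
cv2.imwrite("pics/c6.png",z)
# tub position check from lid in scene and top
for c in("scene","top"):
    im=cv2.imread(f"pics/{'s' if c=='scene' else 't'}5.png"); q=proj(c,[.585,.041,.108]).astype(int)
    m=np.zeros(im.shape[:2],np.uint8); m[q[1]-30:q[1]+30,q[0]-35:q[0]+35]=1
    hm=cv2.inRange(cv2.cvtColor(im,cv2.COLOR_BGR2HSV),(100,110,40),(130,255,255))*m
    K=cv2.findContours(hm,cv2.RETR_EXTERNAL,cv2.CHAIN_APPROX_NONE)[0]; kk=max(K,key=cv2.contourArea).reshape(-1,2).astype(float)
    print(c,cv2.minAreaRect((np.array([at_z(c,t,.108)[:2] for t in kk])*1000).astype(np.float32)))
s=status.sense(); print(s["joint_pos"],s["eef_pos"])
E
```

```text
scene ((583.3818359375, 37.98033142089844), (61.44319152832031, 98.30017852783203), 88.08514404296875)
top ((579.9789428710938, 41.82860565185547), (60.906158447265625, 99.06734466552734), 88.52935791015625)
[-0.0502  0.5213 -0.1836  2.2492  0.2429  0.3881 -0.4673] [0.4762 0.0452 0.0636]
```

View pics/c6.png

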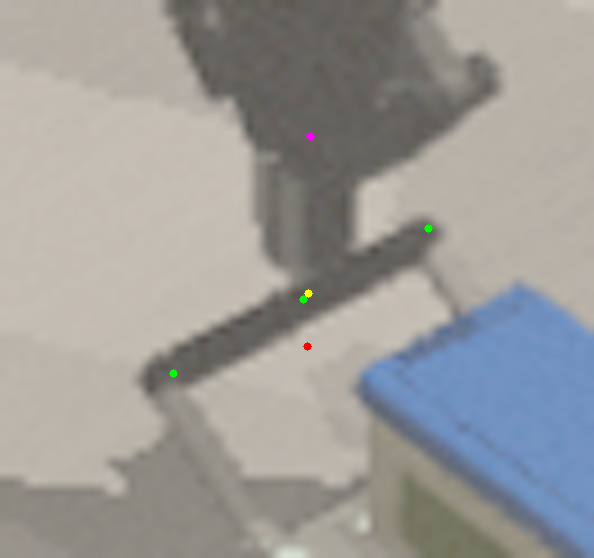

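```bash
python3 - <<'E'
from h import *
for n,p,uv in (("c1",[.5015,-.3219,.1011],[186,253]),("c2",[.582,.0304,.107],[340,197]),("c3",[.5864,.0409,.1928],[347,161]),("c4",[.4773,.0452,.1062],[314,175.5]),("c5",[.4766,.0453,.064],[314.5,191])):
    best=min(np.arange(-.02,.06,.001),key=lambda d:np.linalg.norm(proj("scene",np.add(p,[0,0,d]))-uv))
    print(n,"tips above TCP mm",best*1000,proj("scene",np.add(p,[0,0,best]))-uv)
E
```

```text
c1 tips above TCP mm 39.00000000000005 [0.56500324 0.0232783 ]
c2 tips above TCP mm 34.00000000000004 [ 0.31314265 -0.09868456]
c3 tips above TCP mm 45.00000000000006 [ 0.46819645 -0.11483569]
c4 tips above TCP mm 29.000000000000043 [ 0.1469001  -0.04053479]
c5 tips above TCP mm 23.00000000000004 [-0.70034582 -0.15246336]
```

In every picture the fingertips sit about 22 mm higher than the reported TCP implies: +23 mm shut, +29 mm at 30 mm opening, +40 mm open. The x and y values agree. So the fingers shut just above the bar. I'll rise, reopen, and go about 23 mm deeper.

Call:
{"api": "drive_tool", "payload": {"motion": [[-1, 0, 0, -2, 0], [-0.3, 0, 0, 0, 0], [-0.3, 0, 0, 0, 0], [-0.3, 0, 0, 0, 0]]}}

```text
t: 12.0
eef_pos: [0.476, 0.0451, 0.0832]
tool_rot: [0.718, 0.696, 0.0, 0.0]
ft_force: [-0.1, -0.5, -0.3]
opening: 0.0297
```

Call:
{"api": "drive_tool", "payload": {"motion": [[-0.3, 0, -0.1, 1, 0], [-0.3, 0, 0, 1, 0], [-0.3, 0, 0, 0.8, 0], [-0.3, 0, 0, 0, 0]]}}

```text
t: 12.33
eef_pos: [0.4735, 0.045, 0.0533]
tool_rot: [0.718, 0.696, -0.002, -0.001]
ft_force: [-1.0, 1.2, -0.2]
opening: 0.03
```

Call:
{"api": "drive_tool", "payload": {"motion": [[-0.3, 0, 0, 0.8, 0], [-0.3, 0, 0, 0.8, 0], [-0.3, 0, 0, 0, 0]]}}

```text
t: 12.58
eef_pos: [0.4742, 0.0452, 0.0379]
tool_rot: [0.718, 0.696, -0.001, -0.001]
ft_force: [-0.7, -0.5, 0.6]
opening: 0.0303
```

Call:
{"api": "drive_tool", "payload": {"motion": [[-0.6, 0, 0, 0, 0], [-1, 0, 0, 0, 0], [-1, 0, 0, 0, 0], [-1, 0, 0, 0, 0], [-1, 0, 0, 0, 0]]}}

```text
t: 13.0
eef_pos: [0.477, 0.0454, 0.0395]
tool_rot: [0.718, 0.696, 0.001, 0.001]
ft_force: [6.1, -0.8, -7.7]
opening: 0.0095
```

The bar is pinched (opening 9.5 mm, reaction forces felt). Raising along the arc to about 0.16 rad, then measuring the angle and the tub.

```bash
cat > m.py <<'E'
from h import *
from scipy.optimize import brentq
H=np.array([.790,.034,.045]); yaw=np.radians(-2)
def run(tag):
    s=status.sense(); im=eyes.snapshot("scene"); cv2.imwrite("pics/last.png",im[:,:,::-1])
    dz=s["eef_pos"][2]-.0395
    th=brentq(lambda t:.315*np.sin(t)+.035*np.cos(t)-.035-dz,-.2,.9)
    T=R.from_euler("zy",[yaw,th]).as_matrix()   # columns: tray axes
    n=T[:,2]; P0=H+n*.063
    m=cv2.inRange(cv2.cvtColor(im,cv2.COLOR_RGB2HSV),(100,110,40),(130,255,255))
    q=[]
    for k in cv2.findContours(m,cv2.RETR_EXTERNAL,cv2.CHAIN_APPROX_NONE)[0]:
        if cv2.contourArea(k)<300: continue
        Q=[]
        for p in k.reshape(-1,2).astype(float):
            o,d=ray("scene",p); X=o+d*((P0-o)@n)/(d@n); Q.append((T.T@(X-H))[:2])
        r=cv2.minAreaRect((np.array(Q)*1000).astype(np.float32))
        if abs(r[0][1])<60 and -330<r[0][0]<60: q.append(tuple(np.round(np.r_[r[0],r[1],r[2]],1)))
    bx=-.315*np.cos(th)+.035*np.sin(th)+.315
    print(tag,"t",round(s["t"],2),"th",round(th,3),"eef",np.round(s["eef_pos"],4),"x pred",round(.477+bx,4),"F",np.round(s["ft_force"],1),"op",round(s["opening"],4),"tub",q)
E
python3 -c "import m;m.run('flat')"
```

```text
flat t 13.0 th -0.0 eef [0.477  0.0454 0.0395] x pred 0.477 F [ 6.1 -0.8 -7.7] op 0.0095 tub [(np.float64(-206.6), np.float64(-3.3), np.float64(98.4), np.float64(62.1), np.float64(0.3))]
```

Call:
{"api": "drive_tool", "payload": {"motion": [[-1, 0, 0.08, -0.62, 0], [-1, 0, 0.09, -0.62, 0], [-1, 0, 0.1, -0.62, 0], [-1, 0, 0.12, -0.62, 0], [-1, 0, 0, 0, 0]]}}

```text
t: 13.47
eef_pos: [0.4808, 0.0453, 0.0651]
tool_rot: [0.718, 0.696, 0.001, 0.001]
ft_force: [4.0, -0.3, -0.0]
opening: 0.0099
```

```bash
python3 -c "import m;m.run('a')"
```

```text
a t 13.47 th 0.082 eef [0.4808 0.0453 0.0651] x pred 0.4809 F [ 4.  -0.3 -0. ] op 0.0099 tub [(np.float64(-206.8), np.float64(-3.5), np.float64(98.4), np.float64(61.8), np.float64(0.3))]
```

Call:
{"api": "drive_tool", "payload": {"motion": [[-1, 0, 0.13, -0.62, 0], [-1, 0, 0.14, -0.61, 0], [-1, 0, 0.16, -0.61, 0], [-1, 0, 0.17, -0.61, 0], [-1, 0, 0, 0, 0]]}}

```text
t: 13.93
eef_pos: [0.4862, 0.0451, 0.089]
tool_rot: [0.718, 0.696, 0.001, 0.001]
ft_force: [4.5, -1.3, -2.0]
opening: 0.0096
```

```bash
python3 -c "import m;m.run('b')"
```

```text
b t 13.93 th 0.159 eef [0.4862 0.0451 0.089 ] x pred 0.4865 F [ 4.5 -1.3 -2. ] op 0.0096 tub [(np.float64(-207.1), np.float64(-3.7), np.float64(98.2), np.float64(62.2), np.float64(0.3))]
```

Call:
{"api": "drive_tool", "payload": {"motion": [[-1, 0, 0.09, -0.3, 0], [-1, 0, 0.09, -0.3, 0], [-1, 0, 0, 0, 0], [-1, 0, 0, 0, 0], [-1, 0, 0, 0, 0]]}}

```text
t: 14.4
eef_pos: [0.4877, 0.0451, 0.0945]
tool_rot: [0.718, 0.696, 0.001, 0.0]
ft_force: [5.8, 0.7, -6.3]
opening: 0.0097
```

```bash
python3 -c "import m;m.run('c')"
```

```text
c t 14.4 th 0.177 eef [0.4877 0.0451 0.0945] x pred 0.4881 F [ 5.8  0.7 -6.3] op 0.0097 tub [(np.float64(-207.1), np.float64(-3.9), np.float64(97.9), np.float64(62.1), np.float64(0.6))]
```

Call:
{"api": "drive_tool", "payload": {"motion": [[-1, 0, 0.11, -0.3, 0], [-1, 0, 0.1, -0.3, 0], [-1, 0, 0, 0, 0], [-1, 0, 0, 0, 0]]}}

```text
t: 14.78
eef_pos: [0.4894, 0.045, 0.1003]
tool_rot: [0.718, 0.696, 0.001, 0.0]
ft_force: [5.6, -0.3, -7.0]
opening: 0.0094
```

```bash
python3 -c "import m;m.run('d')"
```

```text
d t 14.78 th 0.196 eef [0.4894 0.045  0.1003] x pred 0.4899 F [ 5.6 -0.3 -7. ] op 0.0094 tub [(np.float64(-207.2), np.float64(-4.2), np.float64(97.8), np.float64(62.5), np.float64(0.5))]
```

Call:
{"api": "drive_tool", "payload": {"motion": [[-1, 0, 0.11, -0.3, 0], [-1, 0, 0, 0, 0], [-1, 0, 0, 0, 0], [-1, 0, 0, 0, 0]]}}

```text
t: 15.17
eef_pos: [0.4903, 0.045, 0.1032]
tool_rot: [0.718, 0.696, 0.0, 0.0]
ft_force: [5.8, -0.6, -7.9]
opening: 0.0096
```

```bash
python3 -c "import m;m.run('e')"
```

```text
e t 15.17 th 0.206 eef [0.4903 0.045  0.1032] x pred 0.4908 F [ 5.8 -0.6 -7.9] op 0.0096 tub [(np.float64(-207.3), np.float64(-3.8), np.float64(61.8), np.float64(98.0), np.float64(89.7))]
```

Call:
{"api": "drive_tool", "payload": {"motion": [[-1, 0, 0.12, -0.36, 0], [-1, 0, 0, 0, 0], [-1, 0, 0, 0, 0], [-1, 0, 0, 0, 0]]}}

```text
t: 15.55
eef_pos: [0.4914, 0.045, 0.1068]
tool_rot: [0.718, 0.696, 0.0, 0.0]
ft_force: [5.0, -0.5, -8.2]
opening: 0.0095
```

```bash
python3 -c "import m;m.run('f')"
```

```text
f t 15.55 th 0.218 eef [0.4914 0.045  0.1068] x pred 0.492 F [ 5.  -0.5 -8.2] op 0.0095 tub [(np.float64(-207.3), np.float64(-3.8), np.float64(97.8), np.float64(61.6), np.float64(0.2))]
```

Call:
{"api": "drive_tool", "payload": {"motion": [[-1, 0, 0.13, -0.36, 0], [-1, 0, 0, 0, 0], [-1, 0, 0, 0, 0], [-1, 0, 0, 0, 0]]}}

```text
t: 15.93
eef_pos: [0.4926, 0.0449, 0.1103]
tool_rot: [0.718, 0.696, 0.0, -0.0]
ft_force: [5.4, 0.5, -8.1]
opening: 0.0089
```

```bash
python3 -c "import m;m.run('g')"
```

```text
g t 15.93 th 0.23 eef [0.4926 0.0449 0.1103] x pred 0.4932 F [ 5.4  0.5 -8.1] op 0.0089 tub [(np.float64(-207.3), np.float64(-3.7), np.float64(97.8), np.float64(61.5), np.float64(0.6))]
```

Call:
{"api": "drive_tool", "payload": {"motion": [[-1, 0, 0.15, -0.36, 0], [-1, 0, 0, 0, 0], [-1, 0, 0, 0, 0], [-1, 0, 0, 0, 0]]}}

```text
t: 16.32
eef_pos: [0.4938, 0.0449, 0.1138]
tool_rot: [0.718, 0.696, 0.0, -0.0]
ft_force: [5.8, -0.2, -8.5]
opening: 0.0094
```

```bash
python3 -c "import m;m.run('h')"
```

```text
h t 16.32 th 0.241 eef [0.4938 0.0449 0.1138] x pred 0.4945 F [ 5.8 -0.2 -8.5] op 0.0094 tub [(np.float64(-207.5), np.float64(-3.8), np.float64(98.0), np.float64(61.1), np.float64(1.1))]
```

Call:
{"api": "drive_tool", "payload": {"motion": [[-1, 0, 0.15, -0.36, 0], [-1, 0, 0, 0, 0], [-1, 0, 0, 0, 0], [-1, 0, 0, 0, 0]]}}

```text
t: 16.7
eef_pos: [0.4951, 0.0448, 0.1173]
tool_rot: [0.718, 0.696, -0.0, -0.0]
ft_force: [5.6, -0.0, -8.6]
opening: 0.0094
```

```bash
python3 -c "import m;m.run('i')"
```

```text
i t 16.7 th 0.253 eef [0.4951 0.0448 0.1173] x pred 0.4958 F [ 5.6 -0.  -8.6] op 0.0094 tub [(np.float64(-207.2), np.float64(-5.1), np.float64(98.0), np.float64(61.1), np.float64(0.4))]
```

Call:
{"api": "drive_tool", "payload": {"motion": [[-1, 0, 0.15, -0.36, 0], [-1, 0, 0, 0, 0], [-1, 0, 0, 0, 0], [-1, 0, 0, 0, 0]]}}

```text
t: 17.08
eef_pos: [0.4964, 0.0447, 0.121]
tool_rot: [0.718, 0.696, -0.0, -0.0]
ft_force: [4.9, 0.4, -11.2]
opening: 0.0092
```

```bash
python3 -c "import m;m.run('j')"
```

```text
j t 17.08 th 0.266 eef [0.4964 0.0447 0.121 ] x pred 0.4972 F [  4.9   0.4 -11.2] op 0.0092 tub [(np.float64(-207.3), np.float64(-5.4), np.float64(97.5), np.float64(61.4), np.float64(1.0))]
```

Call:
{"api": "drive_tool", "payload": {"motion": [[-1, 0, 0.16, -0.36, 0], [-1, 0, 0, 0, 0], [-1, 0, 0, 0, 0], [-1, 0, 0, 0, 0]]}}

```text
t: 17.47
eef_pos: [0.498, 0.0447, 0.125]
tool_rot: [0.718, 0.696, -0.0, -0.0]
ft_force: [4.2, 1.0, -9.5]
opening: 0.0093
```

```bash
python3 -c "import m;m.run('k')"
```

```text
k t 17.47 th 0.279 eef [0.498  0.0447 0.125 ] x pred 0.4988 F [ 4.2  1.  -9.5] op 0.0093 tub [(np.float64(-207.1), np.float64(-4.7), np.float64(97.7), np.float64(62.5), np.float64(0.4))]
```

Call:
{"api": "drive_tool", "payload": {"motion": [[-1, 0, 0.16, -0.35, 0], [-1, 0, 0, 0, 0], [-1, 0, 0, 0, 0], [-1, 0, 0, 0, 0]]}}

```text
t: 17.85
eef_pos: [0.4995, 0.0446, 0.1287]
tool_rot: [0.718, 0.696, -0.0, -0.0]
ft_force: [2.9, 2.5, -7.9]
opening: 0.0095
```

```bash
python3 -c "import m;m.run('l')"
```

```text
l t 17.85 th 0.292 eef [0.4995 0.0446 0.1287] x pred 0.5004 F [ 2.9  2.5 -7.9] op 0.0095 tub [(np.float64(-206.7), np.float64(-4.9), np.float64(62.9), np.float64(97.8), np.float64(90.0))]
```

Call:
{"api": "drive_tool", "payload": {"motion": [[-1, 0, 0.16, -0.35, 0], [-1, 0, 0, 0, 0], [-1, 0, 0, 0, 0], [-1, 0, 0, 0, 0]]}}

```text
t: 18.23
eef_pos: [0.5011, 0.0445, 0.1323]
tool_rot: [0.718, 0.696, -0.0, -0.0]
ft_force: [0.9, 4.7, -5.7]
opening: 0.0095
```

```bash
python3 -c "import m;m.run('m')"
```

```text
m t 18.23 th 0.304 eef [0.5011 0.0445 0.1323] x pred 0.502 F [ 0.9  4.7 -5.7] op 0.0095 tub [(np.float64(-206.4), np.float64(-4.8), np.float64(97.6), np.float64(62.7), np.float64(0.6))]
```

```bash
python3 - <<'E'
from h import *
import m
a=save("scene","s7")[:,:,::-1].copy()
print([(np.round(d["xy"],1),round(d["score"],2)) for d in eyes.pinpoint("scene","tray_bar")],[(np.round(d["xy"],1),round(d["score"],2)) for d in eyes.pinpoint("scene","tray_load")])
k=4;x0,y0,w,h=270,130,180,140
z=cv2.resize(a[y0:y0+h,x0:x0+w],None,fx=k,fy=k,interpolation=cv2.INTER_CUBIC); z=np.clip(255*(z/255.)**.6,0,255).astype(np.uint8)
for th,c in((.304,(0,255,0)),(.25,(0,0,255))):
    T=R.from_euler("zy",[m.yaw,th]).as_matrix()
    for q in([-.315,-.048,.035],[-.315,.048,.035],[-.315,0,.035],[-.27,-.056,.005],[-.27,.056,.005],[-.14,-.05,.005],[0,-.056,.005]):
        u=proj("scene",m.H+T@np.array(q)); print(th,q,u.round(1)); v=((u-[x0,y0]+.5)*k).astype(int); cv2.circle(z,tuple(map(int,v)),3,c,-1)
cv2.imwrite("pics/c7.png",z)
E
```

```text
[(array([316.6, 166.8]), 0.77)] [(array([348.4, 209.4]), 0.79)]
0.304 [-0.315, -0.048, 0.035] [305.  174.8]
0.304 [-0.315, 0.048, 0.035] [335.9 159.6]
0.304 [-0.315, 0, 0.035] [320.8 167.1]
0.304 [-0.27, -0.056, 0.005] [311.7 197.8]
0.304 [-0.27, 0.056, 0.005] [347.  179.2]
0.304 [-0.14, -0.05, 0.005] [349.5 237.8]
0.304 [0, -0.056, 0.005] [389.4 287. ]
0.25 [-0.315, -0.048, 0.035] [303.2 179.1]
0.25 [-0.315, 0.048, 0.035] [333.8 163.8]
0.25 [-0.315, 0, 0.035] [318.8 171.3]
0.25 [-0.27, -0.056, 0.005] [310.4 201.6]
0.25 [-0.27, 0.056, 0.005] [345.4 182.9]
0.25 [-0.14, -0.05, 0.005] [348.5 239.5]
0.25 [0, -0.056, 0.005] [389.3 287. ]
```

View pics/c7.png

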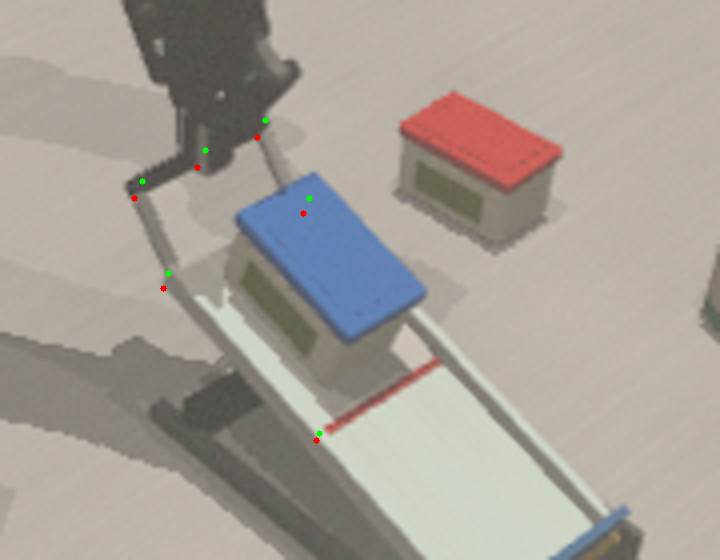

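The picture shows the tray following the tool: overlay points for 0.30 rad lie on the bar and deck end. The tub is still at the load place. There is a slight lateral force, so I'll add a small +x correction and continue.

Call:
{"api": "drive_tool", "payload": {"motion": [[-1, 0.05, 0.18, -0.35, 0], [-1, 0, 0, 0, 0], [-1, 0, 0, 0, 0], [-1, 0, 0, 0, 0]]}}

```text
t: 18.77
eef_pos: [0.5025, 0.0445, 0.1356]
tool_rot: [0.718, 0.696, -0.001, -0.0]
ft_force: [-2.1, 2.2, -4.8]
opening: 0.0095
```

```bash
python3 -c "import m;m.run('n')"
```

```text
n t 18.77 th 0.316 eef [0.5025 0.0445 0.1356] x pred 0.5034 F [-2.1  2.2 -4.8] op 0.0095 tub [(np.float64(-204.6), np.float64(-4.6), np.float64(97.9), np.float64(62.6), np.float64(1.4))]
```

Call:
{"api": "drive_tool", "payload": {"motion": [[-1, 0.03, 0.18, -0.35, 0], [-1, 0, 0, 0, 0], [-1, 0, 0, 0, 0], [-1, 0, 0, 0, 0]]}}

```text
t: 19.15
eef_pos: [0.5041, 0.0444, 0.139]
tool_rot: [0.718, 0.696, -0.001, -0.001]
ft_force: [-3.6, 0.5, -4.9]
opening: 0.0093
```

```bash
python3 -c "import m;m.run('o')"
```

```text
o t 19.15 th 0.328 eef [0.5041 0.0444 0.139 ] x pred 0.505 F [-3.6  0.5 -4.9] op 0.0093 tub [(np.float64(-199.3), np.float64(-4.5), np.float64(98.5), np.float64(62.2), np.float64(0.6))]
```

The tub has started creeping (-206.4 → -204.6 → -199.3 mm). Holding still and watching.

Call:
{"api": "drive_tool", "payload": {"motion": [[-1, 0, 0, 0, 0], [-1, 0, 0, 0, 0], [-1, 0, 0, 0, 0], [-1, 0, 0, 0, 0]]}}

```text
t: 19.53
eef_pos: [0.5041, 0.0445, 0.139]
tool_rot: [0.718, 0.696, -0.001, -0.001]
ft_force: [-4.5, -1.1, -3.6]
opening: 0.0093
```

```bash
python3 -c "import m;m.run('p')"
```

```text
p t 19.53 th 0.328 eef [0.5041 0.0445 0.139 ] x pred 0.505 F [-4.5 -1.1 -3.6] op 0.0093 tub [(np.float64(-181.6), np.float64(-4.1), np.float64(98.7), np.float64(62.1), np.float64(0.6))]
```

Call:
{"api": "drive_tool", "payload": {"motion": [[-1, 0, 0, 0, 0], [-1, 0, 0, 0, 0], [-1, 0, 0, 0, 0], [-1, 0, 0, 0, 0]]}}

```text
t: 19.92
eef_pos: [0.504, 0.0445, 0.139]
tool_rot: [0.718, 0.696, -0.001, -0.001]
ft_force: [-6.0, 0.5, -3.6]
opening: 0.0093
```

```bash
python3 -c "import m;m.run('q')"
```

```text
q t 19.92 th 0.328 eef [0.504  0.0445 0.139 ] x pred 0.505 F [-6.   0.5 -3.6] op 0.0093 tub [(np.float64(-152.9), np.float64(-4.0), np.float64(97.6), np.float64(62.2), np.float64(0.3))]
```

Call:
{"api": "drive_tool", "payload": {"motion": [[-1, 0, 0, 0, 0], [-1, 0, 0, 0, 0], [-1, 0, 0, 0, 0], [-1, 0, 0, 0, 0]]}}

```text
t: 20.3
eef_pos: [0.5041, 0.0445, 0.139]
tool_rot: [0.718, 0.696, -0.001, -0.0]
ft_force: [-4.8, 0.1, -3.9]
opening: 0.0096
```

```bash
python3 -c "import m;m.run('r')"
```

```text
r t 20.3 th 0.328 eef [0.5041 0.0445 0.139 ] x pred 0.505 F [-4.8  0.1 -3.9] op 0.0096 tub [(np.float64(-114.8), np.float64(-3.6), np.float64(98.0), np.float64(62.6), np.float64(0.3))]
```

Call:
{"api": "drive_tool", "payload": {"motion": [[-1, 0, 0, 0, 0], [-1, 0, 0, 0, 0], [-1, 0, 0, 0, 0], [-1, 0, 0, 0, 0], [-1, 0, 0, 0, 0]]}}

```text
t: 20.77
eef_pos: [0.5041, 0.0445, 0.139]
tool_rot: [0.718, 0.696, -0.001, -0.0]
ft_force: [-5.6, -1.1, -3.8]
opening: 0.0094
```

Call:
{"api": "drive_tool", "payload": {"motion": [[-1, 0, 0, 0, 0], [-1, 0, 0, 0, 0], [-1, 0, 0, 0, 0], [-1, 0, 0, 0, 0], [-1, 0, 0, 0, 0]]}}

```text
t: 21.18
eef_pos: [0.5041, 0.0444, 0.139]
tool_rot: [0.718, 0.696, -0.001, -0.0]
ft_force: [-5.5, -0.1, -3.8]
opening: 0.0095
```

```bash
python3 -c "import m;m.run('s');m.run('s2')"
```

```text
s t 21.18 th 0.328 eef [0.5041 0.0444 0.139 ] x pred 0.505 F [-5.5 -0.1 -3.8] op 0.0095 tub [(np.float64(-55.4), np.float64(-3.3), np.float64(98.4), np.float64(62.2), np.float64(0.6))]
s2 t 21.23 th 0.328 eef [0.5041 0.0445 0.139 ] x pred 0.505 F [-6.5 -0.5 -4.4] op 0.0092 tub [(np.float64(-55.3), np.float64(-3.2), np.float64(98.6), np.float64(62.0), np.float64(0.6))]
```

The tub rests at the stop (x = -55 mm, nominal -56). Releasing the bar and backing straight up.

Call:
{"api": "drive_tool", "payload": {"motion": [[-0.7, 0, 0, 0, 0], [-0.3, 0, 0, 0, 0], [-0.3, 0, 0, 0, 0], [-0.3, 0, 0, 0, 0], [-0.3, 0, 0, -0.5, 0]]}}

```text
t: 21.7
eef_pos: [0.5072, 0.0452, 0.1447]
tool_rot: [0.718, 0.696, 0.001, 0.001]
ft_force: [-0.5, -0.2, -0.6]
opening: 0.0302
```

Call:
{"api": "drive_tool", "payload": {"motion": [[-0.3, 0, 0, -1.5, 0], [-0.3, 0, 0, -2, 0], [-0.3, 0, 0, -3, 0], [-0.3, 0, 0, -3, 0], [-0.3, 0, 0, -3, 0]]}}

```text
t: 22.12
eef_pos: [0.5062, 0.0452, 0.2715]
tool_rot: [0.718, 0.696, 0.001, 0.001]
ft_force: [0.9, 0.1, -0.4]
opening: 0.0303
```

Call:
{"api": "drive_tool", "payload": {"motion": [[-0.3, 0, 0, 0, 0], [-0.3, 0, 0, 0, 0], [-0.3, 0, 0, 0, 0], [-0.3, 0, 0, 0, 0], [-0.3, 0, 0, 0, 0]]}}

```text
t: 22.53
eef_pos: [0.5045, 0.0449, 0.268]
tool_rot: [0.718, 0.696, -0.001, -0.001]
ft_force: [0.5, -0.3, 0.6]
opening: 0.0302
```

```bash
python3 - <<'E'
from h import *
s=status.sense(); print(s["t"],s["eef_pos"],s["ft_force"],s["opening"])
a=save("scene","s8"); save("top","t8")
import m
m.H  # tub in tray frame with the held angle .328
T=R.from_euler("zy",[m.yaw,.328]).as_matrix()
for n,q in(("bar",[-.315,0,.035]),("tub mid",[-.056,0,.034])): print(n,"pred",proj("scene",m.H+T@np.array(q)).round(1))
for n in("tray_bar","blue_tub_mid"): print(n,[(np.round(d["xy"],1),round(d["score"],2)) for d in eyes.pinpoint("scene",n)])
E
```

```text
22.5333 [0.50452823 0.04488606 0.26798396] [ 0.46660757 -0.27338288  0.63083849] 0.030182287626505204
bar pred [321.8 165.2]
tub mid pred [394.9 248.8]
tray_bar [(array([320.1, 166. ]), 0.68)]
blue_tub_mid [(array([147.2, 338.5]), 0.88), (array([393.6, 249.7]), 0.85), (array([148. , 253.2]), 0.67), (array([240.4, 251.4]), 0.64)]
```

View pics/s8.png

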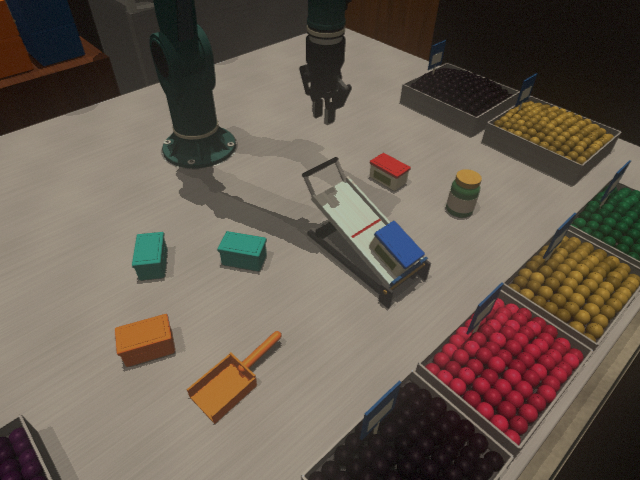

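The tray stays tilted with its bar at (320,166), where 0.328 rad predicts. The blue tub rests lengthways against the stop at (394,250), the gripper is well clear, and the red tub, jar and scoop have not moved. Handing in.

```bash
python3 -c "from rig import manip;print(manip.hand_in())"
```

```text
the job is handed in; nothing more can be done
None
```

The job is done and handed in at about 22.5 s; the system gives no verdict. I set the blue-lidded tub on the flat tray, let go, then raised the grip bar in small steps. The tub began to creep at about 0.32 rad. I held the tray at 0.328 rad while the tub slid to the stop, speeding up to about 0.1 m/s midway. Then I released the bar and backed away.

- **Last checks:** Just before I let go of the bar, the tub was at x about -55 mm, against the nominal -56 mm, straight to within 1°. After the release, the bar and the tub were within about 2 px of where they should be at 0.328 rad. The wrist force was about 0.6 N, and the red tub, jar and scoop looked unmoved in the picture.
- **What failed or disagreed:**
  - **First pinch on the bar:** It closed on nothing. In the pictures the fingertips sat about 22 mm higher than the reported tool position implies. I went that much deeper and gripped the bar on the second try. The tub had therefore been held only near its top edge, though it did not slip.
  - **Side force:** About 5 N built up at the wrist partway through the raise. It fell away after a small correction.

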